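# Draw a cover plate over the edge and cover the vial tray

## Task

Cover the filled vial tray with the flat metal plate that lies in the recessed holder. The plate lies too flat and enclosed to be taken there: press on it lightly and slide it out of the open front of the holder until its end hangs over the edge by a good third of its length, let go and leave it lying there a moment, then take it by that overhanging end and lay it gently and squarely over the mouth of the tray. Do not press it hard, do not drop it, and leave the other things on the bench alone.

Things in the scene. Friction and masses are not known exactly. Their poses are not given: they have to be found in the camera images.
- cover: flat bare aluminium plate, 120 (its x) by 60 (its y) by 4 mm thick, 60 to 125 g; origin at the centre of its underside, z up. It starts lying flat in the holder, its long side along the holder's x, its front end 7 to 10 mm inside the open front edge; more than 20 N of pressure of the plate on the bed is too hard
- holder: fixed grey plastic block, 140 (x) by 84 (y) by 58 mm high; origin at the centre of its underside. Recess in its top 66 mm wide, 3 mm deep (bed 55 mm above the origin, smooth), bounded by 9 mm rails at both sides (y) and a 10 mm back wall (+x), open at the front, the holder's -x. The plate stands 1 mm above the rails, with 3 mm side play and no room for a finger behind it
- bed: the holder's flat smooth floor on which the plate lies and slides, 130 (x) by 66 (y) mm, fixed in the holder; origin at the centre of its top, 5 mm in front of (holder -x) and 55 mm above the holder's origin, axes as the holder
- holder_edge (a point): middle of the open front edge of the holder, at bed height (70 mm in front of the holder's centre, 55 mm above its underside), axes as the holder
- tray: fixed narrow yellow open box with a row of pink-filled vials in it, 104 (x) by 46 (y) by 60 mm high, walls 4 mm; origin at the centre of its underside. The plate goes flat on its rim, centred, long side along the tray's long side, either end first
- tray_rim (a point): centre of the tray's mouth at rim height (60 mm above its underside), axes as the tray
- tub_a: bystander: small round pink tub with white lid, 42 mm diameter, 44 mm high, origin under its centre; leave alone
- tub_b: bystander: the same kind of tub; leave alone
- tub_c: bystander: the same kind of tub; leave alone
- beaker: bystander: clear plastic beaker, 80 mm across, 105 mm high, origin under its centre; leave alone
- bottle: bystander: white bottle, 56 mm diameter, 140 mm high, origin under its centre; leave alone
- tape: bystander: paper-coloured ring (roll of tape), 90 mm outside, 24 mm high, origin under its centre; leave alone
- spatula: bystander: spatula with black handle lying flat, 190 mm long; leave alone
Things that resemble listed ones, but are neither listed nor needed, are in the scene too. Of the things that look like the tray, the smaller one is meant. What is shaped like the holder but orange is not meant.

How it is judged:
On the way, in this order (a step that is already met when the one before it is completed fails the run):
1. the plate lies untouched on the holder with its end at least 25 mm beyond the open front edge (x of cover in the frame of holder_edge below 0.035 m and contact force between cover and bed above 0.1 N and angle between cover's own z axis and vertical below 0.1 rad and contact force between cover and the arm below 0.05 N and contact force between cover and the fingers below 0.05 N), for 0.2 s.
2. the plate is held in the fingers, clear of the holder (contact force between cover and the fingers above 1 N and contact force between cover and holder below 0.01 N and height (world z) of cover above 0.06 m), for 0.1 s.
At the end, for the whole second after the job is handed in: The plate lies flat and at rest on the tray's rim, centred within 10 mm lengthwise and 7 mm crosswise, its long side along the tray's within 0.12 rad (x of cover in the frame of tray_rim between -0.01 and 0.01 m and y of cover in the frame of tray_rim between -0.007 and 0.007 m and z of cover in the frame of tray_rim between -0.005 and 0.006 m and angle between the x axis of cover and the x axis of tray, either way round below 0.12 rad and angle between cover's own z axis and vertical below 0.04 rad and contact force between cover and tray above 0.1 N and linear speed of cover below 0.01 m/s); the robot touches nothing.
It fails at once if the plate is pressed on the holder's bed with more than 20 N (contact force between cover and bed above 20 N).
It fails at once if the plate and tray are pressed together with more than 25 N (contact force between cover and tray above 25 N).
It fails at once if the plate is dropped (falls free at more than 0.45 m/s, about a 10 mm drop) (contact force between cover and the fingers below 0.05 N and linear speed of cover above 0.45 m/s).
It fails at once if the plate ends up lower than the holder's bed by 25 mm or more (fallen off) (height (world z) of cover below 0.03 m).
It fails at once if a bystander is shifted by more than 25 mm or knocked over (distance of any of tub_a, tub_b, tub_c, beaker, bottle, tape, spatula from where it was at the start of the episode above 0.025 m or angle between any of tub_a, tub_b, tub_c, beaker, bottle's own z axis and vertical above 0.5 rad).
It also fails if it takes over 67 s, if anything falls off the work surface, if the arm or the gripper's body presses on something with over 40 N, if the wrist force passes 120 N, or if a joint passes its speed limit or range.

## Robot

A 7-joint arm with a two-finger parallel gripper is mounted at the origin on the work surface. World frame = base frame: x ahead of the robot, y to its left, z up, the work surface at z = 0. Lengths are in m, angles in rad, forces in N, time in s.
With the tool pointing down it reaches from about 0.4 to 0.9 m from the base axis. Payload 5.6 kg.
Tool frame: the origin (TCP) lies on the centre line of the jaws, within the pads' length; the fingertips stand r.tip_extent ahead of it and the grasp point (between the pads) lies 5 mm behind it (r.tip_extent is the distance from the TCP to the fingertips, in m); z points along the fingers, y is the line along which they close (so a half turn about z gives the same grasp; the last joint's range is limited). The gripper opens to 92 mm and grips with 3 to 60 N. Pads are 20 mm wide; open, the fingers measure 128 mm over their backs; the gripper's body (75 mm by 189 mm) begins 69 mm behind the grasp point.
Start: joints at [1.083, 0.468, -0.012, 1.603, 0.006, 1.071, -0.056], TCP at [0.28, -0.587, 0.229] pointing down, gripper open.
Joint ranges: [-2.53, 2.53], [-0.31, 2.02], [-1.57, 1.55], [0.28, 2.44], [-1.29, 4.43], [0.15, 1.84], [-2.92, 2.92]. Speed limits (rad/s): [2.57, 2.57, 3.14, 3.14, 3.14, 3.14, 3.14].

## Interface

Orientations are given as a rotation vector (axis times angle).
In Python, from bench import readout, optics, r gives the robot as it stands.
- The arm moves only by the shell command python3 -m handwheel 'ROWS' [FORCE]. ROWS is JSON, a list of rows, each a list of 3 entries, a list of its own where there are three numbers: the shift along the world's x, y, z as a fraction of full scale, then the turn, a rotation vector about the world's x, y, z as a fraction of full scale, then the opening, from 0 (shut) to 1 (fully open). In form: [[[tx, ty, tz], [ax, ay, az], jaw], ...]. A call has 1 to 8 rows; each row is the pose to reach, as a shift and turn from the pose commanded when the call began, turning the shorter way round; what a row does not reach only later rows make up. Full scale, the value 1, is 0.25 m for a shift and 180 degrees for a turn. A row lasts 1/12 s, in which the tool goes at most 41.7 mm and 7.16 degrees, less where a joint would pass 70% of its speed; a pose out of reach is approached as far as the arm can. A call with a number of a shift or a turn outside -1 to 1 is refused whole. A call with a gripper value outside its range is refused whole. The fingers move at their own pace and stop on an object; FORCE is the grip in N (left out, the last holds). Time passes only in rows, so rows that repeat a pose let the fingers close. It gives the time, the measured TCP pose, the force, the opening and the grip force at its end, in the units of the state.
- readout.state(): the state, without advancing time (a new reading comes with each control period).
- optics.capture(name): name is "scene" or "top" or "wrist"; returns a dict with "pixels" (384x512x3 uint8, red, green, blue), "z_map" (384x512 float32, m along the optical axis (not along the pixel's ray), 0 where there is no reading), "vfov" (degrees; the focal length in pixels is half the picture's height over the tangent of half this angle, whatever the lens; pixels are square), "cx", "cy" (the principal point, pixels), "world_from_camera" (4x4, takes a point from camera to world coordinates). Camera axes: x right, y up, looking along -z (the intrinsics and any distortion apply to the point x, -y, -z); pixel columns grow to the right and rows downward; lengths in m; the calibration is good to about 2 mm. The wrist camera is an equidistant fisheye: a pixel r from the principal point sees the ray r / f radians off the axis. A picture is of the moment at which its call begins.
- r.hand_in(): hands the job in; it is judged then, once.
The state is a dict: "clock": time; "joint_pos": joint angles; "dq": joint speeds; "tau": joint torques, N m; "tool_pos": TCP position; "eef_rot": TCP orientation; "contact_force": force on the tool from outside, world axes, zero at the start; "torque": the same for the moment, N m; "gripper_width": finger opening in m; "grip_force": force on a finger pad.
Only numpy, scipy, OpenCV 4.12 (cv2) and the standard library are available. Lean on these libraries where they do the work, as an engineer would, in place of code of your own. Each camera call takes 0.05 s, during which the arm holds its last target. There are 200 camera calls.

## Working session

There is one attempt and no reset: what is moved stays moved. The work goes in short steps, Python scripts to look and compute and a shell command to move; the robot and the scene stay as the last step left them, time stands still between calls to the robot, and variables do not carry over. Pictures are saved under pics/ and viewed, at most 10 in all, crops included, and the job is handed in when it is done.

```bash
mkdir -p pics; ls; cat > h.py <<'E'
import numpy as np,cv2
from bench import readout,optics,r
def ray(c,u,v):
    f=c["pixels"].shape[0]/2/np.tan(np.radians(c["vfov"])/2)
    d=np.array([(u-c["cx"])/f,-(v-c["cy"])/f,-1.0]);T=np.array(c["world_from_camera"])
    return T[:3,3],T[:3,:3]@d
def onplane(c,u,v,z):
    o,d=ray(c,u,v);return o+d*(z-o[2])/d[2]
def depthpt(c,u,v):
    o,d=ray(c,u,v);return o+d*c["z_map"][int(v),int(u)]
E
python3 - <<'E'
from h import *
a=optics.capture("top");b=optics.capture("scene")
import pickle
pickle.dump((a,b),open("c0.pkl","wb"))
for n,c in(("top",a),("scene",b)):
    cv2.imwrite(f"pics/{n}0.png",cv2.resize(c["pixels"][:,:,::-1],(800,600),interpolation=cv2.INTER_CUBIC))
    print(n,c["vfov"],c["cx"],c["cy"],np.round(c["world_from_camera"],3).tolist())
print(readout.state(),r.tip_extent)
E
```

```text
pics
top 46.3982510212267 258.39381122584746 188.1264499297959 [[-0.028, 0.993, -0.118, 0.405], [-0.999, -0.03, -0.016, -0.009], [-0.019, 0.118, 0.993, 1.302], [0.0, 0.0, 0.0, 1.0]]
scene 52.03124414998738 256.5609163152981 196.7836172753388 [[-0.1, -0.559, 0.823, 1.376], [0.995, -0.064, 0.078, 0.065], [0.009, 0.826, 0.563, 0.642], [0.0, 0.0, 0.0, 1.0]]
{'clock': 0.1, 'joint_pos': array([ 1.08296604,  0.46830193, -0.01157892,  1.60353778,  0.00598591,
        1.07139494, -0.05628513]), 'dq': array([-9.91351394e-04, -1.94413749e-03,  1.05842544e-03, -1.81256928e-03,
       -3.16306867e-05,  3.74735986e-04,  9.12492125e-04]), 'tau': array([ 1.09447323e-03, -5.21652424e+01, -1.23058597e-02, -2.44368392e+01,
       -5.67402248e-02,  1.40939100e-02,  4.74351225e-05]), 'tool_pos': array([ 0.27940998, -0.58631915,  0.22772466]), 'eef_rot': array([-3.06273331e+00, -6.92532708e-01,  7.30335957e-04]), 'contact_force': array([ 0.06499767, -0.27455205, -0.39386099]), 'torque': array([-0.01799524, -0.0102527 ,  0.00757263]), 'grip_force': 0.0, 'gripper_width': 0.09220278548204507} 0.014
```

View pics/top0.png

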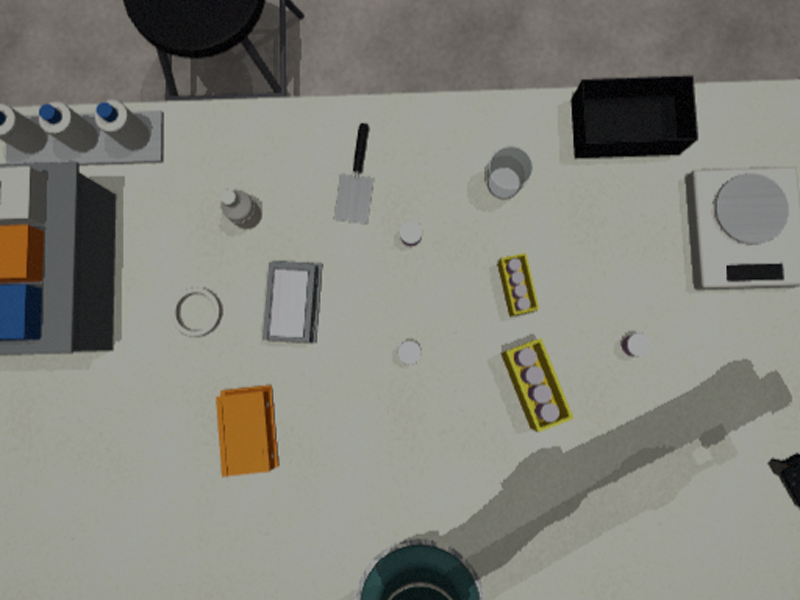

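View pics/scene0.png

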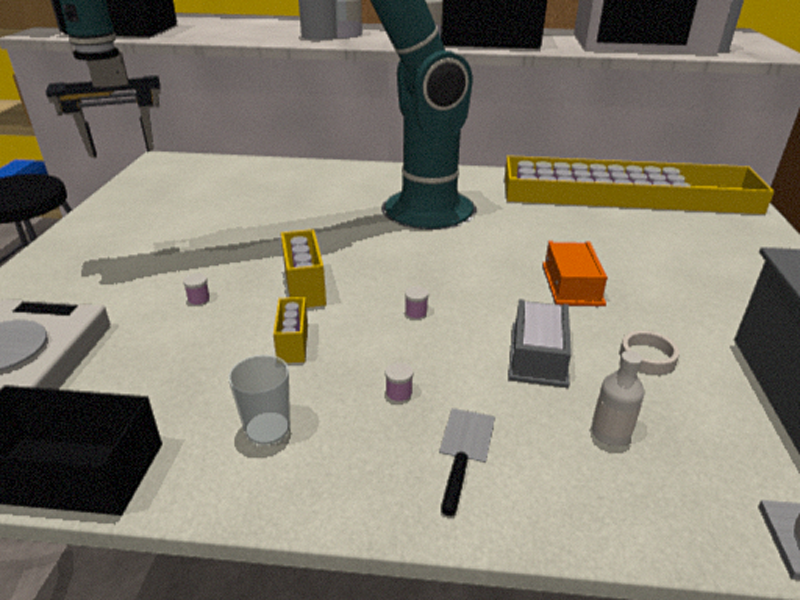

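Top view (800x600 pixels): trays are the small yellow at (518,285), a larger yellow at (537,385), and a big yellow crate in the scene view at (635,185). I choose the small one. Holders are the grey one with the plate at (293,302) and an orange lookalike at (248,430). I choose the grey one and check it in a crop.

```bash
python3 - <<'E'
from h import *
import pickle
a,b=pickle.load(open("c0.pkl","rb"))
A=a["pixels"][155:230,160:215,::-1];B=b["pixels"][180:255,315:375,::-1]
C=a["pixels"][155:210,305:355,::-1]
f=lambda x:cv2.resize(x,(260,500),interpolation=cv2.INTER_NEAREST)
cv2.imwrite("pics/crop.png",np.hstack([cv2.resize(x,None,fx=500/x.shape[0],fy=500/x.shape[0],interpolation=cv2.INTER_NEAREST) for x in (A,B)]))
hsv=cv2.cvtColor(a["pixels"],cv2.COLOR_RGB2HSV)
# all pixels by depth height
H,W=a["z_map"].shape;u,v=np.meshgrid(np.arange(W),np.arange(H))
P=np.array([depthpt(a,x,y) for y,x in zip(v.ravel(),u.ravel())]).reshape(H,W,3)
np.save("P.npy",P)
print("table z",np.median(P[300:340,50:150,2]))
m=np.zeros((H,W),np.uint8);m[155:230,160:215]=P[155:230,160:215,2]>.04
def rep(m,z):
    c=max(cv2.findContours(m,0,2)[0],key=cv2.contourArea)
    q=np.array([onplane(a,x,y,z)[:2] for x,y in c[:,0,:]],np.float32)
    rr=cv2.minAreaRect(q);print(rr,np.round(cv2.boxPoints(rr),4).tolist());
print("holder");rep(m,.058)
p=((a["pixels"].min(2)>120)&(m>0)).astype(np.uint8);print("plate",p.sum());rep(p,.059)
m=np.zeros((H,W),np.uint8);s=(slice(155,210),slice(305,355));m[s]=(hsv[s][...,1]>120)&(P[s][...,2]>.045)
m2=np.zeros((H,W),np.uint8);m2[s]=P[s][...,2]>.045
print("tray");rep(m,.06);rep(m2,.06)
for n,(uu,vv) in dict(tubA=(411,233),tubB=(409,352),tubC=(633,345),beaker=(508,175),bottle=(240,208),tape=(198,311),spat=(354,200)).items():
    print(n,np.round(onplane(a,uu*.64,vv*.64,.03),3)[:2])
for i in range(165,225,2): print(i,a["pixels"][i,188],np.round(P[i,188],3))
E
```

```text
table z -0.0005538896216186195
holder
((0.544517457485199, 0.2172878086566925), (0.08687804639339447, 0.1407855600118637), 84.69010162353516) [[0.47040000557899475, 0.18050000071525574], [0.6105999946594238, 0.16750000417232513], [0.6186000108718872, 0.2540000081062317], [0.47839999198913574, 0.2671000063419342]]
plate 919
((0.543366014957428, 0.21835997700691223), (0.05951950326561928, 0.12117680162191391), 85.26039123535156) [[0.4805000126361847, 0.19370000064373016], [0.6013000011444092, 0.18369999527931213], [0.6061999797821045, 0.24300000071525574], [0.48539999127388, 0.2529999911785126]]
tray
((0.5646664500236511, -0.1944645196199417), (0.10443633794784546, 0.047208402305841446), 10.109554290771484) [[0.5091000199317932, -0.18039999902248383], [0.5174000263214111, -0.22689999639987946], [0.620199978351593, -0.2084999978542328], [0.6118999719619751, -0.16210000216960907]]
((0.5646801590919495, -0.19488105177879333), (0.10455566644668579, 0.048033393919467926), 10.1095552444458) [[0.5090000033378601, -0.18039999902248383], [0.5174000263214111, -0.22769999504089355], [0.6204000115
[... 662 characters left out ...]
 0.208 0.062]
189 [161 162 164] [0.556 0.208 0.06 ]
191 [161 163 164] [0.55  0.208 0.061]
193 [161 162 164] [0.545 0.209 0.058]
195 [160 162 164] [0.539 0.208 0.06 ]
197 [161 162 164] [0.534 0.209 0.057]
199 [158 160 162] [0.528 0.209 0.056]
201 [161 162 164] [0.522 0.209 0.058]
203 [160 162 164] [0.516 0.208 0.062]
205 [160 162 164] [0.511 0.208 0.062]
207 [160 162 164] [0.506 0.209 0.057]
209 [161 162 164] [0.5   0.209 0.059]
211 [160 163 164] [0.494 0.209 0.06 ]
213 [161 162 165] [0.489 0.209 0.058]
215 [141 143 144] [0.483 0.209 0.058]
217 [ 99 100 101] [0.478 0.21  0.052]
219 [123 124 115] [0.475 0.219 0.002]
221 [151 154 142] [ 0.469  0.22  -0.001]
223 [160 162 154] [0.463 0.219 0.006]
```

View pics/crop.png

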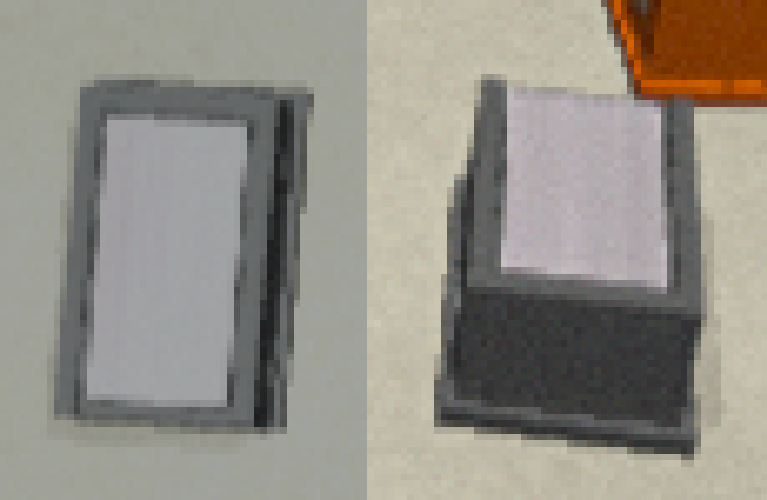

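The crop confirms it: grey holder, back wall and rails visible, open front towards the robot (-x), plate yaw about -5°. Tray is at (0.565,-0.194), yaw 10°. Approaching with closed fingers to press just behind the plate's centre.

```bash
R='tail -3'
python3 -m handwheel '[[[0.28,0.8,0],[0,0,-0.168],0],[[0.28,0.8,0],[0,0,-0.168],0],[[0.28,0.8,0],[0,0,-0.168],0],[[0.28,0.8,0],[0,0,-0.168],0],[[0.28,0.8,0],[0,0,-0.168],0],[[0.28,0.8,0],[0,0,-0.168],0],[[0.28,0.8,0],[0,0,-0.168],0]]' 10
python3 -m handwheel '[[[0.28,0.8,0],[0,0,0],0],[[0.28,0.8,0],[0,0,0],0],[[0.28,0.8,0],[0,0,0],0],[[0.28,0.8,0],[0,0,0],0],[[0.28,0.8,0],[0,0,0],0],[[0.28,0.8,0],[0,0,0],0]]'
python3 -m handwheel '[[[0.28,0.8,0],[0,0,0],0],[[0.28,0.8,0],[0,0,0],0],[[0.28,0.8,0],[0,0,0],0],[[0.28,0.8,0],[0,0,0],0],[[0.28,0.8,0],[0,0,0],0],[[0.28,0.8,0],[0,0,0],0]]'
python3 -m handwheel '[[[0.27,0.81,0],[0,0,0],0],[[0.27,0.81,0],[0,0,0],0],[[0.27,0.81,0],[0,0,0],0],[[0.27,0.81,0],[0,0,0],0],[[0.27,0.81,0],[0,0,0],0],[[0.27,0.81,-0.4],[0,0,0],0],[[0.27,0.81,-0.4],[0,0,0],0],[[0.27,0.81,-0.4],[0,0,0],0]]'
python3 -c "
from h import *
s=readout.state();print(s);from scipy.spatial.transform import Rotation as R;print(R.from_rotvec(s['eef_rot']).as_matrix().round(3))"
```

```text
clock: 0.68
tool_pos: [0.3511, -0.3839, 0.2286]
eef_rot: [-3.138, 0.121, -0.0]
contact_force: [0.5, -1.2, -0.9]
gripper_width: 0.0472
grip_force: 0.0
clock: 1.18
tool_pos: [0.4219, -0.1814, 0.2287]
eef_rot: [-3.137, 0.118, -0.002]
contact_force: [0.2, 0.5, -0.1]
gripper_width: 0.0073
grip_force: 0.0
clock: 1.68
tool_pos: [0.4921, 0.0194, 0.2289]
eef_rot: [-3.136, 0.118, -0.003]
contact_force: [0.3, 0.3, 0.5]
gripper_width: 0.0005
grip_force: 0.0
clock: 2.35
tool_pos: [0.5558, 0.2134, 0.123]
eef_rot: [3.135, -0.131, -0.01]
contact_force: [-0.5, 0.0, -0.6]
gripper_width: 0.0007
grip_force: 0.0
{'clock': 2.35, 'joint_pos': array([-0.17022699,  0.53511888, -0.33209617,  1.80034041,  0.22294897,
        0.85027753, -2.26236187]), 'dq': array([-0.05658944,  0.23384513,  0.07765986,  0.09040868,  0.11007087,
       -0.31230571, -0.09588002]), 'tau': array([-1.31895773e+00, -5.35520267e+01, -5.81583023e+00, -2.29449695e+01,
       -2.59751949e-02, -3.80799584e-01,  1.22437777e-03]), 'tool_pos': array([0.55578345, 0.21341875, 0.12299482]), 'eef_rot': array([ 3.13544886, -0.13057219, -0.01010873]), 'contact_force': array([-0.50305389,  0.03808454, -0.59285741]), 'torque': array([ 0.02715743,  0.06769976, -0.00086884]), 'grip_force': 0.0, 'gripper_width': 0.0007040448741207795}
[[ 0.997 -0.083 -0.007]
 [-0.083 -0.997 -0.003]
 [-0.006  0.004 -1.   ]]
```

```bash
python3 -m handwheel '[[[0,0,-0.08],[0,0,0],0],[[0,0,-0.14],[0,0,0],0],[[0,0,-0.17],[0,0,0],0],[[0,0,-0.18],[0,0,0],0],[[0,0,-0.18],[0,0,0],0],[[0,0,-0.18],[0,0,0],0]]'
python3 -m handwheel '[[[0,0,-0.004],[0,0,0],0],[[0,0,-0.008],[0,0,0],0],[[0,0,-0.012],[0,0,0],0],[[0,0,-0.016],[0,0,0],0],[[0,0,-0.016],[0,0,0],0]]'
```

```text
clock: 2.85
tool_pos: [0.5581, 0.2154, 0.0843]
eef_rot: [-3.138, 0.132, -0.002]
contact_force: [0.9, -1.1, 0.4]
gripper_width: 0.0007
grip_force: 0.0
clock: 3.27
tool_pos: [0.5571, 0.2157, 0.0797]
eef_rot: [3.139, -0.13, 0.0]
contact_force: [-0.4, -0.0, -0.4]
gripper_width: 0.0009
grip_force: 0.0
```

```bash
python3 -m handwheel '[[[0,0,-0.004],[0,0,0],0],[[0,0,-0.008],[0,0,0],0],[[0,0,-0.012],[0,0,0],0],[[0,0,-0.012],[0,0,0],0]]'
python3 -m handwheel '[[[0,0,-0.004],[0,0,0],0],[[0,0,-0.004],[0,0,0],0]]'
python3 -m handwheel '[[[0,0,-0.004],[0,0,0],0],[[0,0,-0.004],[0,0,0],0]]'
```

```text
clock: 3.6
tool_pos: [0.557, 0.2157, 0.0763]
eef_rot: [3.139, -0.13, -0.001]
contact_force: [-0.6, 0.7, -0.1]
gripper_width: 0.0007
grip_force: 0.0
clock: 3.77
tool_pos: [0.557, 0.2157, 0.0754]
eef_rot: [3.139, -0.13, -0.0]
contact_force: [0.8, -0.7, -0.4]
gripper_width: 0.0006
grip_force: 0.0
clock: 3.93
tool_pos: [0.5571, 0.2157, 0.0744]
eef_rot: [3.139, -0.13, -0.0]
contact_force: [-0.7, 0.2, 0.2]
gripper_width: 0.0005
grip_force: 0.0
```

```bash
python3 -m handwheel '[[[0,0,-0.002],[0,0,0],0],[[0,0,-0.002],[0,0,0],0]]'
python3 -m handwheel '[[[0,0,-0.002],[0,0,0],0],[[0,0,-0.002],[0,0,0],0]]'
```

```text
clock: 4.1
tool_pos: [0.5571, 0.2157, 0.074]
eef_rot: [3.139, -0.13, -0.0]
contact_force: [0.5, 0.6, -0.4]
gripper_width: 0.0005
grip_force: 0.0
clock: 4.27
tool_pos: [0.5571, 0.2157, 0.0735]
eef_rot: [3.139, -0.13, -0.0]
contact_force: [-0.1, 0.2, 0.5]
gripper_width: 0.0002
grip_force: 0.0
```

```bash
python3 -m handwheel '[[[0,0,-0.002],[0,0,0],0],[[0,0,-0.002],[0,0,0],0],[[0,0,-0.002],[0,0,0],0]]'|sed -n '2p;4p'
python3 -m handwheel '[[[0,0,-0.001],[0,0,0],0],[[0,0,-0.001],[0,0,0],0],[[0,0,-0.001],[0,0,0],0]]'|sed -n '2p;4p'
```

```text
tool_pos: [0.5572, 0.2158, 0.0735]
contact_force: [-1.4, -0.9, 5.2]
tool_pos: [0.5572, 0.2157, 0.0735]
contact_force: [-1.6, -0.7, 6.6]
```

```bash
python3 -m handwheel '[[[-0.008,0.0007,0],[0,0,0],0],[[-0.016,0.0014,0],[0,0,0],0],[[-0.024,0.002,0],[0,0,0],0],[[-0.032,0.0028,0],[0,0,0],0],[[-0.04,0.0035,0],[0,0,0],0],[[-0.04,0.0035,0],[0,0,0],0]]'|sed -n '2p;4p'
python3 - <<'E'
from h import *
a=optics.capture("top");b=optics.capture("scene")
A=a["pixels"][150:240,150:230,::-1];B=b["pixels"][160:260,305:395,::-1]
cv2.imwrite("pics/s1.png",np.hstack([cv2.resize(x,(400,400),interpolation=cv2.INTER_NEAREST) for x in (A,B)]))
E
```

```text
tool_pos: [0.5476, 0.217, 0.0735]
contact_force: [1.1, 0.5, 7.0]
```

View pics/s1.png

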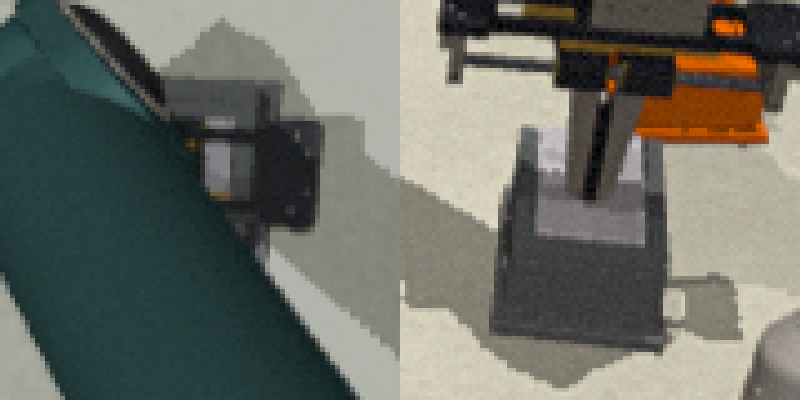

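Scene crop: the plate's back edge is at about (590,242), roughly 2 px (about 9 mm) further from the back wall than before. The plate follows the fingers, so I continue.

```bash
python3 -m handwheel '[[[-0.012,0.001,0],[0,0,0],0],[[-0.024,0.002,0],[0,0,0],0],[[-0.036,0.003,0],[0,0,0],0],[[-0.048,0.004,0],[0,0,0],0],[[-0.06,0.005,0],[0,0,0],0],[[-0.072,0.006,0],[0,0,0],0],[[-0.08,0.007,0],[0,0,0],0],[[-0.08,0.007,0],[0,0,0],0]]'|sed -n '1,2p;4p'
python3 - <<'E'
from h import *
b=optics.capture("scene")
cv2.imwrite("pics/s2.png",cv2.resize(b["pixels"][160:260,305:395,::-1],(540,600),interpolation=cv2.INTER_NEAREST))
for v in(222.7,220.5): print(onplane(b,348,v,.059))
col=b["pixels"][200:240,350].mean(1).round();print(col)
E
```

```text
clock: 6.03
tool_pos: [0.5275, 0.2188, 0.0735]
contact_force: [0.8, -0.5, 5.0]
[0.6084086  0.21510026 0.059     ]
[0.5996104  0.21589361 0.059     ]
[ 73.  72.  74.  71.  70.  81.  89. 115. 117. 119. 118. 117. 121. 121.
 124.  95.  71.  67.  64.  65.  63.  69.  65.  64.  61.  58.  60.  69.
  70.  61.  60.  63.  59.  63.  61.  59.  65.  58.  61.  61.]
```

```bash
python3 -m handwheel '[[[-0.012,0.001,0],[0,0,0],0],[[-0.024,0.002,0],[0,0,0],0],[[-0.036,0.003,0],[0,0,0],0],[[-0.048,0.004,0],[0,0,0],0],[[-0.06,0.005,0],[0,0,0],0],[[-0.072,0.006,0],[0,0,0],0],[[-0.084,0.007,0],[0,0,0],0],[[-0.088,0.0075,0],[0,0,0],0]]'|sed -n '1,2p;4p'
python3 -m handwheel '[[[0,0,0],[0,0,0],0],[[0,0,0],[0,0,0],0],[[0,0,0],[0,0,0],0]]'|sed -n '1,2p;4p'
python3 - <<'E'
from h import *
b=optics.capture("scene")
col=b["pixels"][190:230,350].mean(1).round();print(col)
E
```

```text
clock: 6.75
tool_pos: [0.5057, 0.2206, 0.0734]
contact_force: [2.2, 0.3, 5.4]
clock: 7.0
tool_pos: [0.5056, 0.2207, 0.0735]
contact_force: [0.5, -0.1, 6.3]
[ 35.  49.  62.  67.  72.  72.  71.  71.  72.  68.  76.  91.  92. 108.
 117. 119. 116. 122. 120. 128.  92.  68.  62.  64.  64.  68.  68.  66.
  64.  66.  66.  62.  82. 105. 110.  75.  60.  66.  61.  56.]
```

```bash
python3 -m handwheel '[[[0,0,0.02],[0,0,0],0],[[0,0,0.1],[0,0,0],0],[[0,0,0.25],[0,0,0],0],[[0,0,0.4],[0,0,0],0.5],[[0,-0.15,0.45],[0,0,0],1],[[0,-0.3,0.45],[0,0,0],1],[[0,-0.45,0.45],[0,0,0],1],[[0,-0.6,0.45],[0,0,0],1]]' |sed -n '1,2p;4p'
python3 -m handwheel '[[[0,-0.16,0],[0,0,0],1],[[0,-0.32,0],[0,0,0],1],[[0,-0.48,0],[0,0,0],1],[[0,-0.48,0],[0,0,0],1],[[0,-0.48,0],[0,0,0],1]]' |sed -n '1,2p;4p'
python3 - <<'E'
from h import *
a=optics.capture("top")
cv2.imwrite("pics/s3.png",cv2.resize(a["pixels"][140:240,150:230,::-1],(480,600),interpolation=cv2.INTER_NEAREST))
m=np.zeros((384,512),np.uint8);s=(slice(150,250),slice(155,225))
m[s]=a["pixels"][s].min(2)>140
P=np.load("P.npy")
# restrict by depth height
from numpy import newaxis
f=192/np.tan(np.radians(a["vfov"])/2)
T=np.array(a["world_from_camera"]);v,u=np.mgrid[:384,:512];z=a["z_map"]
Z=((np.stack([(u-a["cx"])/f,-(v-a["cy"])/f,-np.ones_like(z)],-1)*z[...,None])@T[:3,:3].T+T[:3,3])[...,2]
m&=(Z>.045).astype(np.uint8)
c=max(cv2.findContours(m,0,2)[0],key=cv2.contourArea)
q=np.array([onplane(a,x,y,.059)[:2] for x,y in c[:,0,:]],np.float32)
rr=cv2.minAreaRect(q);print(m.sum(),rr,cv2.boxPoints(rr).round(4).tolist())
E
```

```text
clock: 7.72
tool_pos: [0.5038, 0.0689, 0.1852]
contact_force: [1.0, 0.1, -0.2]
clock: 8.13
tool_pos: [0.5039, -0.052, 0.1847]
contact_force: [0.9, 1.0, -0.6]
944 ((0.4919500946998596, 0.22337843477725983), (0.0595255047082901, 0.12165437638759613), 85.40211486816406) [[0.42890000343322754, 0.19859999418258667], [0.5501999855041504, 0.18880000710487366], [0.5550000071525574, 0.24819999933242798], [0.43369999527931213, 0.2578999996185303]]
```

View pics/s3.png

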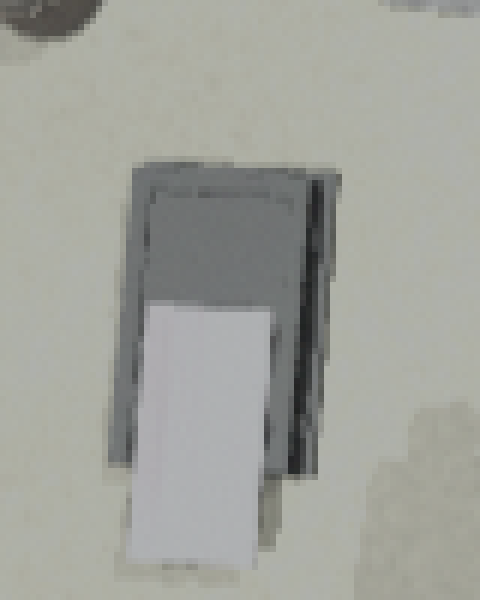

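Plate overhangs the front by about 43 mm (white plate front edge at crop row 560, holder edge at row 470). Moving to straddle the overhanging end.

```bash
python3 -m handwheel '[[[-0.03,0.16,0],[0,0,0],1],[[-0.06,0.32,0],[0,0,0],1],[[-0.09,0.48,0],[0,0,0],1],[[-0.12,0.64,0],[0,0,0],1],[[-0.15,0.8,0],[0,0,0],1],[[-0.18,0.96,0],[0,0,0],1],[[-0.18,1,0],[0,0,0],1],[[-0.18,1,0],[0,0,0],1]]' |sed -n '1,3p'
python3 -m handwheel '[[[0,0.112,0],[0,0,0],1],[[0,0.112,0],[0,0,0],1],[[0,0.112,-0.1],[0,0,0],1],[[0,0.112,-0.2],[0,0,0],1],[[0,0.112,-0.3],[0,0,0],1],[[0,0.112,-0.35],[0,0,0],1],[[0,0.112,-0.35],[0,0,0],1],[[0,0.112,-0.35],[0,0,0],1]]'
python3 - <<'E'
from h import *
b=optics.capture("wrist")
cv2.imwrite("pics/w1.png",b["pixels"][:,:,::-1])
E
```

```text
clock: 8.85
tool_pos: [0.4577, 0.206, 0.1853]
eef_rot: [-3.138, 0.114, 0.002]
clock: 9.52
tool_pos: [0.4597, 0.2273, 0.0974]
eef_rot: [3.138, -0.131, -0.003]
contact_force: [0.4, 0.9, 0.7]
gripper_width: 0.0917
grip_force: 0.0
```

View pics/w1.png

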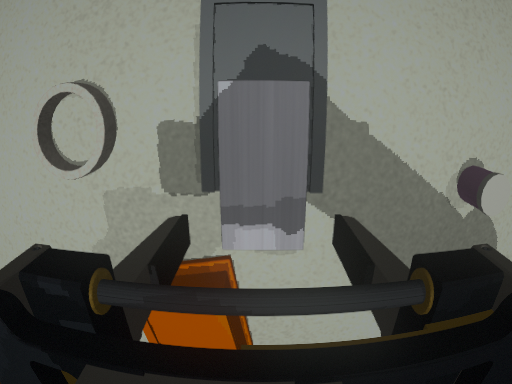

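Plate centred between the fingers (plate columns 220–305, fingers 188/335), fingers in front of the holder edge. Lowering and gripping.

```bash
python3 -m handwheel '[[[0,0,-0.06],[0,0,0],1],[[0,0,-0.12],[0,0,0],1],[[0,0,-0.17],[0,0,0],1],[[0,0,-0.18],[0,0,0],1],[[0,0,-0.18],[0,0,0],1]]' |sed -n '1,4p'
python3 -m handwheel '[[[0,0,0],[0,0,0],0.5],[[0,0,0],[0,0,0],0.5],[[0,0,0],[0,0,0],0.5],[[0,0,0],[0,0,0],0.5],[[0,0,0],[0,0,0],0.5],[[0,0,0],[0,0,0],0.5],[[0,0,0],[0,0,0],0.5],[[0,0,0],[0,0,0],0.5]]' 40
```

```text
clock: 9.98
tool_pos: [0.4604, 0.2281, 0.0533]
eef_rot: [3.139, -0.131, 0.0]
contact_force: [0.2, 0.6, 0.4]
clock: 10.65
tool_pos: [0.4603, 0.2282, 0.0531]
eef_rot: [3.139, -0.13, 0.001]
contact_force: [0.3, -0.7, 3.0]
gripper_width: 0.0588
grip_force: 39.9
```

```bash
python3 -m handwheel '[[[0,0,0.01],[0,0,0],0.5],[[0,0,0.03],[0,0,0],0.5],[[0,0,0.05],[0,0,0],0.5],[[0,0,0.08],[0,0,0],0.5],[[0,0,0.12],[0,0,0],0.5],[[0,0,0.16],[0,0,0],0.5],[[0,0,0.2],[0,0,0],0.5],[[0,0,0.2],[0,0,0],0.5]]'
python3 - <<'E'
from h import *
b=optics.capture("wrist");a=optics.capture("scene")
cv2.imwrite("pics/w2.png",np.hstack([b["pixels"][:,100:400,::-1],cv2.resize(a["pixels"][130:258,290:410,::-1],(360,384))]))
E
```

```text
clock: 11.32
tool_pos: [0.4615, 0.229, 0.1054]
eef_rot: [-3.137, 0.13, -0.006]
contact_force: [0.6, -0.1, -0.9]
gripper_width: 0.0589
grip_force: 39.9
```

View pics/w2.png

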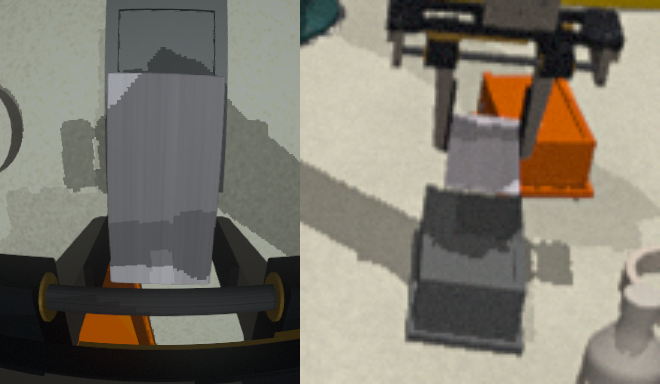

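```bash
cat >> h.py <<'E'
from scipy.spatial.transform import Rotation as R
def platepose(zlo,zhi):
    c=optics.capture("wrist");s=readout.state();f=192/np.tan(np.radians(c["vfov"])/2)
    v,u=np.mgrid[:384,:512];dx=(u-c["cx"])/f;dy=(v-c["cy"])/f;th=np.hypot(dx,dy)+1e-9;z=c["z_map"]
    k=np.tan(th)/th*z;X=np.stack([dx*k,-dy*k,-z],-1)
    T=np.array(c["world_from_camera"]);W=X@T[:3,:3].T+T[:3,3]
    M=R.from_rotvec(s["eef_rot"]).as_matrix();L=(W-s["tool_pos"])@M
    m=(th<1.3)&(z>0)&(W[...,2]>zlo)&(W[...,2]<zhi)&(abs(L[...,1])<.04)&(L[...,0]>-.04)&(L[...,0]<.11)&(L[...,2]<.03)&(L[...,2]>-.03)
    n,l,st,_=cv2.connectedComponentsWithStats(m.astype(np.uint8));i=1+st[1:,4].argmax();m=l==i
    p=L[m];A=np.c_[p[:,:2],np.ones(len(p))];co=np.linalg.lstsq(A,p[:,2],rcond=None)[0]
    print("n",len(p),"dz/dx,dz/dy,z0 (tool)",co.round(4),"std",(p[:,2]-A@co).std().round(4))
    rr=cv2.minAreaRect(p[:,:2].astype(np.float32));print("tool-frame rect",rr,"x",np.percentile(p[:,0],[1,99]).round(4),"y",np.percentile(p[:,1],[1,99]).round(4))
    ce=M@np.array([*rr[0],co@[*rr[0],1]])+s["tool_pos"];print("centre world",ce.round(4));return c,m,W
E
python3 - <<'E'
from h import *
platepose(.07,.15)
E
```

```text
n 24900 dz/dx,dz/dy,z0 (tool) [ 0.0242  0.0002 -0.0074] std 0.0035
tool-frame rect ((0.032795973122119904, 0.000684153288602829), (0.12051711976528168, 0.07979701459407806), 1.6533703804016113) x [-0.0246  0.0917] y [-0.0352  0.0352]
centre world [0.4928 0.2246 0.1097]
```

```bash
python3 -m handwheel '[[[0,0,0.05],[0,0,0],0.5],[[0.02,-0.05,0.1],[0,0,0],0.5],[[0.04,-0.15,0.1],[0,0,0],0.5],[[0.06,-0.28,0.1],[0,0,0],0.5],[[0.08,-0.42,0.1],[0,0,0],0.5],[[0.1,-0.56,0.1],[0,0,0],0.5],[[0.12,-0.7,0.1],[0,0,0],0.5],[[0.14,-0.84,0.1],[0,0,0],0.5]]' | sed -n '1,4p'
python3 -m handwheel '[[[0.03,-0.14,0],[0,0,0.02],0.5],[[0.06,-0.28,0],[0,0,0.04],0.5],[[0.09,-0.42,0],[0,0,0.06],0.5],[[0.12,-0.56,0],[0,0,0.083],0.5],[[0.14,-0.7,0],[0,0,0.083],0.5],[[0.144,-0.82,0],[0,0,0.083],0.5],[[0.144,-0.876,0],[0,0,0.083],0.5],[[0.144,-0.876,0],[0,0,0.083],0.5]]'
python3 -m handwheel '[[[0,0,0],[0,0,0],0.5],[[0,0,0],[0,0,0],0.5],[[0,0,0],[0,0,0],0.5]]'
python3 - <<'E'
from h import *
c,m,W=platepose(.09,.16)
T=np.array(c["world_from_camera"])
s=readout.state();M=R.from_rotvec(s["eef_rot"]).as_matrix();print(np.degrees(np.arctan2(M[1,0],M[0,0])))
L=((W-s["tool_pos"])@M);k=m&(L[...,0]>.025)&(L[...,0]<.085)
xs=L[k][:,0];ys=L[k][:,1];b=np.digitize(xs,np.arange(.025,.086,.005))
e=np.array([[xs[b==i].mean(),ys[b==i].min(),ys[b==i].max()] for i in range(1,13)])
print("edges slope deg",np.degrees(np.polyfit(e[:,0],e[:,1],1)[0]),np.degrees(np.polyfit(e[:,0],e[:,2],1)[0]),e[:,1:].mean(0))
# tray seen beneath: yellow pixels
a=optics.capture("scene")
cv2.imwrite("pics/t1.png",np.hstack([c["pixels"][:,60:440,::-1],cv2.resize(a["pixels"][130:258,120:260,::-1],(420,384))]))
E
```

```text
clock: 12.13
tool_pos: [0.4946, 0.0165, 0.1273]
eef_rot: [3.139, -0.13, -0.002]
contact_force: [1.3, 0.5, -1.5]
clock: 12.8
tool_pos: [0.53, -0.205, 0.1269]
eef_rot: [3.129, 0.269, -0.003]
contact_force: [-0.2, 0.6, -1.4]
gripper_width: 0.0594
grip_force: 39.9
clock: 13.05
tool_pos: [0.5313, -0.1983, 0.1278]
eef_rot: [-3.128, -0.284, 0.0]
contact_force: [0.0, 0.8, -1.4]
gripper_width: 0.0588
grip_force: 39.9
n 24964 dz/dx,dz/dy,z0 (tool) [ 0.0266  0.0011 -0.0068] std 0.0037
tool-frame rect ((0.03262918442487717, 0.0006488561630249023), (0.12040842324495316, 0.07993263751268387), 1.6339458227157593) x [-0.0249  0.0915] y [-0.0354  0.0352]
centre world [ 0.5636 -0.1933  0.1338]
10.370049988236003
edges slope deg 1.4866470117928663 1.2791800617170657 [-0.02906221  0.03090329]
```

View pics/t1.png

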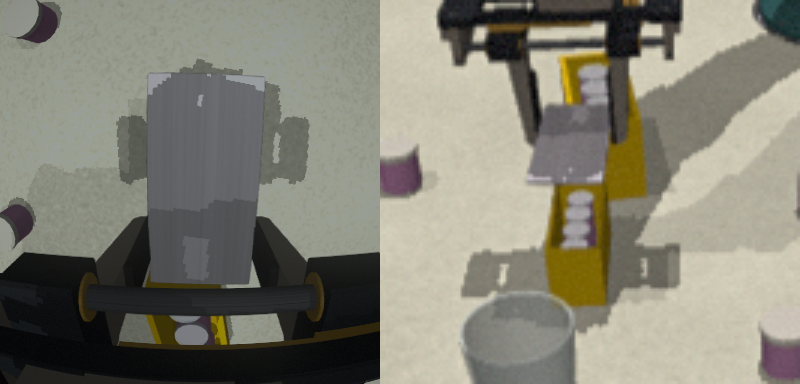

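```bash
python3 -m handwheel '[[[0.004,-0.004,-0.05],[0,0,0.006],0.5],[[0.004,-0.005,-0.1],[0,0,0.006],0.5],[[0.004,-0.005,-0.15],[0,0,0.006],0.5],[[0.004,-0.005,-0.2],[0,0,0.006],0.5],[[0.004,-0.005,-0.23],[0,0,0.006],0.5],[[0.004,-0.005,-0.245],[0,0,0.006],0.5],[[0.004,-0.005,-0.25],[0,0,0.006],0.5],[[0.004,-0.005,-0.25],[0,0,0.006],0.5]]' | sed -n '1,4p'
python3 -m handwheel '[[[0,0,-0.002],[0,0,0],0.5],[[0,0,-0.004],[0,0,0],0.5],[[0,0,-0.006],[0,0,0],0.5],[[0,0,-0.006],[0,0,0],0.5]]' | sed -n '1,4p'
```

```text
clock: 13.82
tool_pos: [0.5322, -0.202, 0.065]
eef_rot: [-3.126, -0.308, 0.001]
contact_force: [-0.8, -0.5, -1.2]
clock: 14.15
tool_pos: [0.5323, -0.2022, 0.0642]
eef_rot: [3.126, 0.308, 0.001]
contact_force: [0.2, -0.1, -1.6]
```

```bash
python3 -m handwheel '[[[0,0.004,-0.004],[0,0,0],0.5],[[0,0.004,-0.008],[0,0,0],0.5],[[0,0.004,-0.008],[0,0,0],0.5],[[0,0.004,-0.008],[0,0,0],0.5]]' | sed -n '2p;4p'
python3 -m handwheel '[[[0,0,-0.002],[0,0,0],0.5],[[0,0,-0.004],[0,0,0],0.5],[[0,0,-0.004],[0,0,0],0.5],[[0,0,-0.004],[0,0,0],0.5]]' | sed -n '2p;4p'
```

```text
tool_pos: [0.5321, -0.201, 0.0618]
contact_force: [0.1, -0.3, -1.2]
tool_pos: [0.5321, -0.201, 0.0608]
contact_force: [0.5, 0.5, -0.5]
```

```bash
python3 -m handwheel '[[[0,0,-0.002],[0,0,0],0.5],[[0,0,-0.003],[0,0,0],0.5],[[0,0,-0.003],[0,0,0],0.5],[[0,0,-0.003],[0,0,0],0.5]]' | sed -n '2p;4p'
```

```text
tool_pos: [0.5321, -0.201, 0.0601]
contact_force: [0.2, 0.6, -1.3]
```

```bash
python3 -m handwheel '[[[0,0,-0.001],[0,0,0],0.5],[[0,0,-0.002],[0,0,0],0.5],[[0,0,-0.002],[0,0,0],0.5],[[0,0,-0.002],[0,0,0],0.5]]' | sed -n '2p;4p'
python3 -m handwheel '[[[0,0,-0.001],[0,0,0],0.5],[[0,0,-0.002],[0,0,0],0.5],[[0,0,-0.002],[0,0,0],0.5],[[0,0,-0.002],[0,0,0],0.5]]' | sed -n '2p;4p'
```

```text
tool_pos: [0.5321, -0.201, 0.0596]
contact_force: [0.1, -0.3, -1.5]
tool_pos: [0.5321, -0.201, 0.0591]
contact_force: [0.2, -0.3, -0.9]
```

```bash
python3 -m handwheel '[[[0,0,-0.001],[0,0,0],0.5],[[0,0,-0.002],[0,0,0],0.5],[[0,0,-0.002],[0,0,0],0.5],[[0,0,-0.002],[0,0,0],0.5]]' | sed -n '2p;4p'
python3 -m handwheel '[[[0,0,-0.001],[0,0,0],0.5],[[0,0,-0.002],[0,0,0],0.5],[[0,0,-0.002],[0,0,0],0.5],[[0,0,-0.002],[0,0,0],0.5]]' | sed -n '2p;4p'
```

```text
tool_pos: [0.5321, -0.2011, 0.0586]
contact_force: [-0.9, 0.0, -0.8]
tool_pos: [0.5322, -0.201, 0.0583]
contact_force: [-1.2, 0.3, 1.9]
```

Contact with the rim at about 3 N. Relaxing the grip, then opening.

```bash
python3 -m handwheel '[[[0,0,0],[0,0,0],0.5],[[0,0,0],[0,0,0],0.5],[[0,0,0],[0,0,0],0.5]]' 5 | sed -n '2p;4,6p'
python3 -m handwheel '[[[0,0,0],[0,0,0],0.7],[[0,0,0],[0,0,0],0.75],[[0,0,0],[0,0,0],0.85],[[0,0,0],[0,0,0],0.95],[[0,0,0],[0,0,0],0.95],[[0,0,0],[0,0,0],0.95],[[0,0,0],[0,0,0],0.95]]' | sed -n '2p;4,6p'
python3 -m handwheel '[[[0,0,0.05],[0,0,0],0.95],[[0,0,0.1],[0,0,0],0.95],[[0,0,0.2],[0,0,0],0.95],[[0,0,0.35],[0,0,0],0.95],[[-0.05,0.15,0.5],[0,0,0],0.95],[[-0.1,0.3,0.5],[0,0,0],0.95],[[-0.1,0.45,0.5],[0,0,0],0.95],[[-0.1,0.6,0.5],[0,0,0],0.95]]' | sed -n '2p;4,6p'
python3 -m handwheel '[[[0,0.15,0],[0,0,0],0.95],[[0,0.3,0],[0,0,0],0.95],[[0,0.45,0],[0,0,0],0.95],[[0,0.6,0],[0,0,0],0.95],[[0,0.6,0],[0,0,0],0.95],[[0,0.6,0],[0,0,0],0.95]]' | sed -n '1,2p'
python3 - <<'E'
from h import *
a=optics.capture("top");b=optics.capture("scene")
cv2.imwrite("pics/e1.png",np.hstack([cv2.resize(x[...,::-1],(400,400)) for x in(a["pixels"][145:235,290:380],b["pixels"][160:250,140:230])]))
s=(slice(150,212),slice(300,358));m=np.zeros((384,512),np.uint8)
h=cv2.cvtColor(a["pixels"],cv2.COLOR_RGB2HSV)
f=192/np.tan(np.radians(a["vfov"])/2);T=np.array(a["world_from_camera"]);v,u=np.mgrid[:384,:512];z=a["z_map"]
Z=((np.stack([(u-a["cx"])/f,-(v-a["cy"])/f,-np.ones_like(z)],-1)*z[...,None])@T[:3,:3].T+T[:3,3])[...,2]
m[s]=((Z>.045)&(h[...,1]<100))[s]
c=max(cv2.findContours(m,0,2)[0],key=cv2.contourArea)
q=np.array([onplane(a,x,y,.064)[:2] for x,y in c[:,0,:]],np.float32)
print(cv2.minAreaRect(q),np.median(Z[m>0]))
E
```

```text
tool_pos: [0.5323, -0.2011, 0.0583]
contact_force: [-0.1, 0.3, 3.0]
gripper_width: 0.0599
grip_force: 5.0
tool_pos: [0.5321, -0.201, 0.0581]
contact_force: [0.2, 0.3, 0.8]
gripper_width: 0.0871
grip_force: 0.0
tool_pos: [0.5072, -0.0501, 0.186]
contact_force: [0.9, -0.4, 0.1]
gripper_width: 0.0874
grip_force: 0.0
clock: 18.48
tool_pos: [0.5072, 0.1016, 0.1846]
((0.5630224347114563, -0.19516688585281372), (0.11990906298160553, 0.060004014521837234), 9.810267448425293) 0.06332892172034876
```

View pics/e1.png

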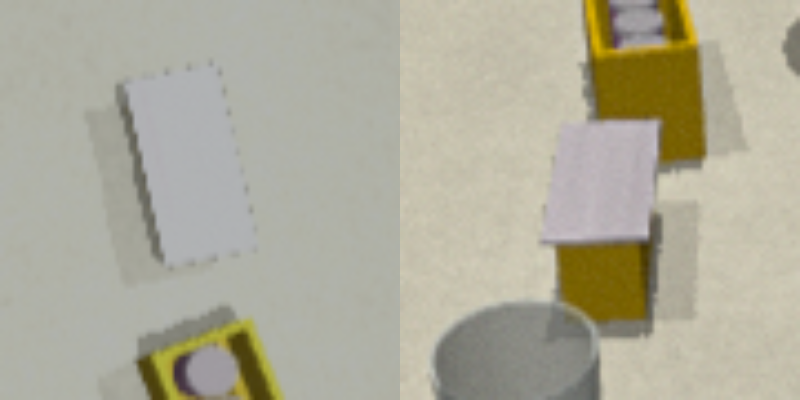

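The plate lies flat and square on the small tray. Its centre is (0.563,-0.195) at yaw 9.8°, and the tray is at (0.565,-0.194) at yaw 10.1°.

```bash
python3 -c "
from bench import r
print(r.hand_in())"
```

```text
the job is handed in; nothing more can be done
None
```

The plate lies flat on the small tray's rim, about 2 mm from centre and within 0.5° of square by the last top view; the job is handed in at about 18.5 s on the robot's clock, with no verdict returned.

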